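# Sort keyed hubs on the test shaft

## Robot

A 7-joint arm with a two-finger parallel gripper is mounted at the origin on a cart in front of the work surface, level with it; the furniture and walls round the work are solid. World frame = base frame: x ahead of the robot, y to its left, z up, the work surface at z = 0. Lengths are in m, angles in rad, forces in N, time in s.
With the tool pointing down it reaches from about 0.425 to 0.875 m from the base axis. Payload 9.9 kg.
Tool frame: the origin (TCP) lies on the centre line of the jaws, within the pads' length; the fingertips stand manip.tcp_to_tips ahead of it and the grasp point (between the pads) lies 2 mm behind it (manip.tcp_to_tips is the distance from the TCP to the fingertips, in m); z points along the fingers, y is the line along which they close (so a half turn about z gives the same grasp; the last joint's range is limited). The gripper opens to 85 mm and grips with 20 to 120 N. Pads are 22 mm wide; open, the fingers measure 114 mm over their backs; the gripper's body (76 mm by 85 mm) begins 54 mm behind the grasp point. The pads swing forward as they close: fully open they stand 13 mm farther back than shut.
Start: joints at [1.197, 0.576, 0.025, 1.437, -0.015, 1.129, -0.057], TCP at [0.193, -0.647, 0.248] pointing down, gripper open.
Joint ranges: [-2.76, 2.76], [-0.34, 2.15], [-1.52, 1.57], [0.19, 2.46], [-1.09, 4.23], [0.17, 1.99], [-2.82, 2.82]. Speed limits (rad/s): [2.22, 2.22, 3.01, 3.01, 3.14, 3.14, 3.14].

## Interface

Orientations are given as a rotation vector (axis times angle).
In Python, from rig import manip gives the robot as it stands.
- The arm moves only by the tool play_rows, never from a script. Its argument "commands" is a list of rows, each an object with "dp": the shift along the world's x, y, z in units of 25 mm (1.0 is 25 mm), a list of three; "twist": the turn about the world's z in units of 6 degrees (1.0 is 6 degrees); "gripper": the closure, from 0 (fully open) to 1 (shut). In form: [{"dp": [tx, ty, tz], "twist": twist, "gripper": gripper}, ...]. A call has 1 to 10 rows; each row shifts and turns the commanded pose from where the row before left it; what a row does not reach is not made up. A row lasts 1/10 s, in which the tool goes at most 50 mm and 8.59 degrees, less where a joint would pass 70% of its speed; a pose out of reach is approached as far as the arm can. A call is refused whole if a number of a shift passes 1 or a number of a turn 1, either way. A call with a gripper value outside its range is refused whole. The fingers move at their own pace and stop on an object; "newtons" is the grip in N (left out, the last holds). Time passes only in rows, so rows that do not move let the fingers close. It gives the time, the measured TCP pose, the force, the opening and the grip force at its end, in the units of the state.
- manip.observe(): the state, without advancing time (a new reading comes with each control period).
- manip.camera(name): name is "side" or "top" or "wrist"; returns the picture (400x640x3 uint8, blue, green, red); there is no depth.
- manip.camera_info(name): a dict with "mtx" (3x3 intrinsics, pixels), "k1" (the pictures are not rectified: a ray, as slopes to the right and down, at radius r is drawn at 1 + k1 r^2 times it, then the intrinsics apply), "origin" and "attitude" of the camera in the world; the wrist camera has in their place "tool_from_camera" (4x4, takes a point from camera to tool coordinates, whose origin is the TCP and whose axes are the flange's). Camera axes: x right, y down, z forward; pixel columns grow to the right and rows downward; lengths in m; the calibration is good to about 2 mm. A picture is of the moment at which its call begins: read the wrist's pose just before it. camera_info takes no time and is no camera call.
- manip.job_done(): hands the job in; it is judged then, once.
Trained networks look in the newest picture that a camera, given by its name, has taken for a name from the list of things; names that differ only in an ending like _2 or _b are one class to them, and where a whole thing is asked for, a point or a joint stands for the part that bears it (a point fixed in the world has none). Each returns a list of dicts, best first, with "conf" (0 to 1); they miss things now and then, are a little off and sometimes report something else, mostly with a low value. They report only what shows in the picture. A call takes as long as a camera call.
- manip.silhouettes(label, camera): "region" (400x640 bool, what is visible of it) and "box" ([left, top, width, height] in pixels, round what is visible of it).
The state is a dict: "t": time; "q": joint angles; "qvel": joint speeds; "tau": joint torques, N m; "ee_pos": TCP position; "eef_rot": TCP orientation; "contact_force": force on the tool from outside, world axes, zero at the start; "ft_torque": the same for the moment, N m; "finger_gap": finger opening in m; "grasp_force": force on a finger pad.
Only numpy, scipy, OpenCV 4.12 (cv2) and the standard library are available. Lean on these libraries where they do the work, as an engineer would, in place of code of your own. Each camera call takes 0.05 s, during which the arm holds its last target. There are 200 camera calls.

## Task

Sort the two drive hubs by trying them on the keyed test shaft, sliding them flat along the board by the finger pocket behind each hub. The hub whose keyway matches the shaft's key goes onto the shaft, fully home against the end plate, and is left there; the other goes into the empty reject bay, fully in against its end plate. Do not lift or tip the hubs, and leave the other things on the worktop where they are.

Things in the scene. Friction and masses are not known exactly. Their poses are not given: they have to be found in the camera images.
- board: flat grey laminate board, fixed on the worktop, 6 mm thick (top at z = 0.006 m): all hubs and lanes stand on it. L-shaped: 170 mm deep along the worktop's front edge, 885 mm from left to right, with a part about 290 mm wide reaching farther back on the right, where the gauge stands. Origin: underside, centre of the long front part
- hub_left: aluminium keyed hub on a sled, 112 long (x), 74 wide (y), 54 mm high, 0.3 to 0.55 kg, loose on the board. Origin: centre of the underside; x forward (the end for the shaft), y left, z up. Its domed front, x +10 to +56 mm, has a 33 mm bore along x, axis 28 mm above the board. An 11.5 mm wide keyway, open to the top, runs the bore's length, centred 9.5 mm left (+y) of the middle.
- hub_right: aluminium keyed hub on a sled, 112 long (x), 74 wide (y), 54 mm high, 0.3 to 0.55 kg, loose on the board. Origin: centre of the underside; x forward (the end for the shaft), y left, z up. Its domed front, x +10 to +56 mm, has a 33 mm bore along x, axis 28 mm above the board. An 11.5 mm wide keyway, open to the top, runs the bore's length, centred 9.5 mm right (-y) of the middle.
- hub_left_pocket (a point): centre of the floor (6 mm thick) of the open-topped finger pocket behind the left-keyway hub: inside 58x58 mm (hub x -48 to +10, y -29 to +29 mm), side and rear walls 8 mm thick, tops 34 mm above the board; its front wall is the back of the hub. Push on the front wall, pull on the rear one. Axes as the hub's.
- hub_right_pocket (a point): centre of the floor (6 mm thick) of the open-topped finger pocket behind the right-keyway hub: inside 58x58 mm (hub x -48 to +10, y -29 to +29 mm), side and rear walls 8 mm thick, tops 34 mm above the board; its front wall is the back of the hub. Push on the front wall, pull on the rear one. Axes as the hub's.
- gauge: grey test gauge: a lane with a steel test shaft on its end plate; fixed, open towards the robot. Origin: on the board, middle of the end plate's front face; x points into the plate (the way to push), y left. End plate 97 wide, 62 mm high. A hub fully home has its origin at x -56 mm, y 0.
- gauge_mouth (a point): middle of the gauge's open end, on the board, 137 mm before the end plate. Side rails 28 mm high, 8 mm thick, 79 mm apart inside, run straight from the end plate to 110 mm before it, then flare outwards by about 9 mm each to here. The floor is the bare board. Axes as the gauge's.
- shaft_nose (a point): tip of the test shaft: 28 mm thick, nose tapered, sticking out 44 mm from the gauge's end plate, axis 28 mm above the board. One upright key, 7 mm wide, rises to 23 mm above the axis, 9.5 mm left or right of the middle, from the end plate to 28 mm out. Which side differs from run to run and is not given: look, or try. A hub keyed on the other side stops dead 28 mm short of home.
- bay: grey reject bay: a shorter lane with a bare end plate, no shaft; fixed, open towards the robot. Origin: on the board, middle of the end plate's front face; x points into the plate (the way to push), y left. End plate 97 wide, 62 mm high. A hub fully home has its origin at x -56 mm, y 0.
- bay_mouth (a point): middle of the bay's open end, on the board, 87 mm before the end plate. Side rails 28 mm high, 8 mm thick, 79 mm apart inside, run straight from the end plate to 60 mm before it, then flare outwards by about 9 mm each to here. The floor is the bare board. Axes as the bay's.
- screwdriver: bystander: red-handled screwdriver, 189 mm long, on the left; origin at its centre
- pen: bystander: ball pen, 140 mm long, lying left to right in front of the photometer; origin at its centre
- timer: bystander: square lab timer, 62x62x21 mm, under the front edge of the photometer; origin at its centre

How it is judged:
By the outcome, as a careful person would: the job done as asked, in the order asked, and still so for the second after the job is handed in, with the robot touching nothing.
It also fails if it takes over 67 s, if anything falls off the work surface, if the arm or the gripper's body presses on something with over 40 N, if the wrist force passes 120 N, or if a joint passes its speed limit or range.

## Working session

There is one attempt and no reset: what is moved stays moved. The work goes in short steps, Python scripts to look and compute and a tool call to move; the robot and the scene stay as the last step left them, time stands still between calls to the robot, and variables do not carry over. Pictures are saved under pics/ and viewed, at most 10 in all, crops included, and the job is handed in when it is done.

Besides the shell and the picture viewer there is one more tool, called after "Request:" by a JSON object that holds its "name" and its "arguments". play_rows: Moves the arm, as the interface text tells. Its arguments: {"type":"object","properties":{"commands":{"type":"array","items":{"type":"object","properties":{"dp":{"type":"array","items":{"type":"number"}},"twist":{"type":"number"},"gripper":{"type":"number"}}}},"newtons":{"type":"number"}},"required":["commands"]}

```bash
mkdir -p pics; ls; cat > h.py <<'E'
import numpy as np, cv2
from rig import manip
from scipy.spatial.transform import Rotation as R
def info(n):
    return manip.camera_info(n)
def undist(ci,uv):
    m=np.array(ci["mtx"]);k=ci["k1"]
    uv=np.atleast_2d(uv).astype(float)
    d=np.c_[(uv[:,0]-m[0,2])/m[0,0],(uv[:,1]-m[1,2])/m[1,1]]
    s=d.copy()
    for _ in range(20): s=d/(1+k*(s**2).sum(1,keepdims=True))
    return s
def pose(n,st=None):
    ci=info(n)
    if n=="wrist":
        T=np.array(ci["tool_from_camera"]);Rw=R.from_rotvec(st["eef_rot"]).as_matrix()
        return Rw@T[:3,:3],Rw@T[:3,3]+np.array(st["ee_pos"])
    a=np.array(ci["attitude"])
    A=a if a.shape==(3,3) else R.from_rotvec(a).as_matrix()
    return A,np.array(ci["origin"])
def onz(n,uv,z,st=None):
    A,o=pose(n,st);s=undist(info(n),uv)
    d=np.c_[s,np.ones(len(s))]@A.T
    return o+d*((z-o[2])/d[:,2])[:,None]
def proj(n,P,st=None):
    A,o=pose(n,st);ci=info(n);m=np.array(ci["mtx"])
    c=(np.atleast_2d(P)-o)@A;s=c[:,:2]/c[:,2:];s=s*(1+ci["k1"]*(s**2).sum(1,keepdims=True))
    return s*[m[0,0],m[1,1]]+[m[0,2],m[1,2]]
E
python3 - <<'E'
from h import *
print(manip.tcp_to_tips); print(manip.observe())
for n in ("top","side","wrist"):
    print(n,info(n)); im=manip.camera(n); cv2.imwrite(f"pics/{n}0.png",im)
    for l in ("hub_left","hub_right","gauge","bay","shaft_nose","screwdriver","pen","timer"):
        print(n,l,[(round(d["conf"],2),d["box"]) for d in manip.silhouettes(l,n)][:3])
E
```

```text
pics
0.017
{'t': 0.0, 'q': array([ 1.19713351,  0.57652906,  0.02481507,  1.43792497, -0.01502814,
        1.12898977, -0.05649273]), 'qvel': array([-1.34442225e-03, -1.17864736e-03, -4.62719060e-04, -1.03295059e-03,
       -1.23092380e-03,  2.73745211e-03,  9.25661762e-05]), 'tau': array([ 6.19544335e-04, -7.65745354e+01,  2.25044198e+00, -2.85971296e+01,
        1.52872450e-02,  1.27427952e-02,  3.57306317e-05]), 'ee_pos': array([ 0.19283647, -0.64641847,  0.24743804]), 'eef_rot': array([-3.10701779e+00, -4.53568851e-01,  4.49550630e-04]), 'contact_force': array([-0.51535681, -0.09916651, -0.41117021]), 'ft_torque': array([-0.04522143, -0.03385439,  0.04099751]), 'grasp_force': 0.0, 'finger_gap': 0.08530956197363075}
top {'mtx': array([[482.09051869,   0.        , 319.70823092],
       [  0.        , 482.09051869, 202.1234328 ],
       [  0.        ,   0.        ,   1.        ]]), 'k1': -0.0012630402270215155, 'origin': array([1.94557778e-01, 1.71519611e-04, 1.76192064e+00]), 'attitude': array([-2.1264321 ,  2.10181527, -0.22016283])}
top hub_left [(0.8, [243.3, 209.5, 23.3, 39.1])
[... 946 characters left out ...]
imer []
wrist {'mtx': array([[287.45637742,   0.        , 317.88859794],
       [  0.        , 287.45637742, 199.16723881],
       [  0.        ,   0.        ,   1.        ]]), 'k1': -0.03665557500522064, 'tool_from_camera': array([[-4.30104857e-04, -9.56538228e-01, -2.91606641e-01,
         7.28066791e-02],
       [ 9.99999897e-01, -4.54009830e-04,  1.43101867e-05,
         2.42978930e-05],
       [-1.46080522e-04, -2.91606605e-01,  9.56538325e-01,
        -1.26403907e-01],
       [ 0.00000000e+00,  0.00000000e+00,  0.00000000e+00,
         1.00000000e+00]])}
wrist hub_left []
wrist hub_right []
wrist gauge []
wrist bay []
wrist shaft_nose []
wrist screwdriver []
wrist pen []
wrist timer []
```

```bash
python3 - <<'E'
import cv2
a=cv2.imread("pics/top0.png")[120:270,150:480]; cv2.imwrite("pics/c1.png",cv2.resize(a,(792,360),interpolation=cv2.INTER_CUBIC))
b=cv2.imread("pics/side0.png"); cv2.imwrite("pics/c2.png",cv2.resize(b[90:350,190:430],(552,598),interpolation=cv2.INTER_CUBIC))
E
```

```text
(no output)
```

View pics/c1.png

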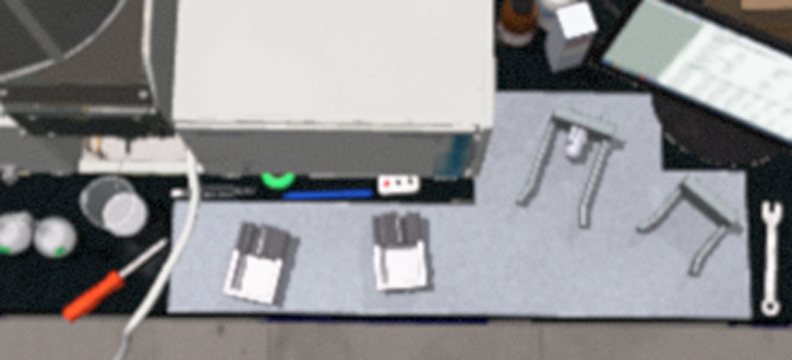

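View pics/c2.png

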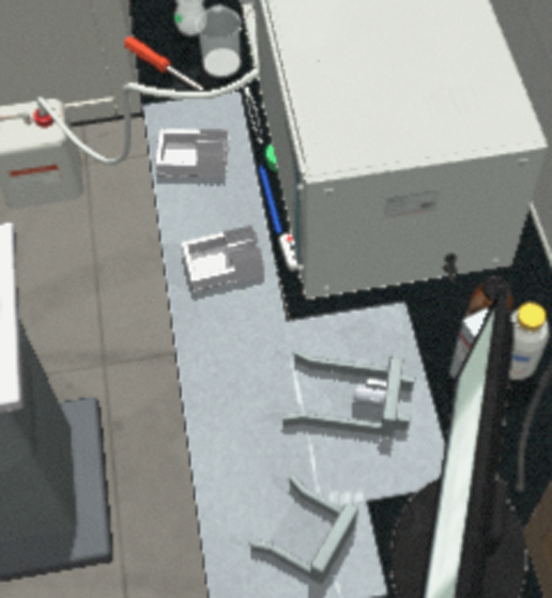

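```bash
python3 - <<'E'
from h import *
def top(l,z):
    p=np.array(l)/2.4+[150,120]; print(onz("top",p,z)[:,:2].round(3).tolist())
def side(l,z):
    p=np.array(l)/2.3+[190,90]; print(onz("side",p,z)[:,:2].round(3).tolist())
print("gauge tips,plate");top([(525,203),(585,225)],.034);top([(555,108),(622,142)],.068)
print("bay");top([(642,230),(694,272)],.034);top([(688,180),(740,230)],.068)
print("hubL rear, front");top([(227,292),(277,303)],.04);top([(243,222),(295,235)],.055)
print("hubR");top([(377,290),(428,290)],.04);top([(375,213),(427,213)],.055)
print("board front corners, inner");top([(168,312),(752,317),(472,203),(474,93)],.006)
print("box top front edge at z .3/.4");top([(175,125),(490,130)],.3);top([(175,125),(490,130)],.4)
print("box lower edge at 0.05");top([(175,175),(475,178)],.05);top([(175,175),(475,178)],.0)
print("box side view top corner (302,178),(545,148) z .3,.4;bottom 310,297")
side([(302,178),(545,148)],.3);side([(302,178),(545,148)],.4);side([(310,297)],.0);side([(310,297)],.05)
print("side hubs");side([(157,170),(227,177)],.04)
E
```

```text
gauge tips,plate
[[0.548, -0.181], [0.515, -0.272]]
[[0.689, -0.224], [0.636, -0.325]]
bay
[[0.508, -0.358], [0.445, -0.435]]
[[0.579, -0.423], [0.503, -0.497]]
hubL rear, front
[[0.405, 0.266], [0.39, 0.191]]
[[0.509, 0.244], [0.49, 0.166]]
hubR
[[0.411, 0.042], [0.412, -0.034]]
[[0.525, 0.047], [0.526, -0.031]]
board front corners, inner
[[0.378, 0.36], [0.381, -0.527], [0.552, -0.102], [0.73, -0.105]]
box top front edge at z .3/.4
[[0.592, 0.303], [0.59, -0.108]]
[[0.565, 0.283], [0.563, -0.101]]
box lower edge at 0.05
[[0.581, 0.351], [0.582, -0.104]]
[[0.593, 0.361], [0.593, -0.107]]
box side view top corner (302,178),(545,148) z .3,.4;bottom 310,297
[[0.585, -0.066], [0.906, -0.077]]
[[0.572, -0.14], [0.863, -0.15]]
[[0.596, -0.069]]
[[0.59, -0.098]]
side hubs
[[0.394, 0.185], [0.503, 0.15]]
```

Request:
{"name": "play_rows", "arguments": {"commands": [{"dp":[0.9,1,0.4],"twist":-0.6,"gripper":0.7},{"dp":[0.9,1,0.4],"twist":-0.6,"gripper":0.7},{"dp":[0.9,1,0.4],"twist":-0.6,"gripper":0.7},{"dp":[0.9,1,0.4],"twist":-0.6,"gripper":0.7},{"dp":[0.9,1,0.4],"twist":-0.6,"gripper":0.7},{"dp":[0.9,1,0.4],"twist":-0.6,"gripper":0.7},{"dp":[0.9,1,0.4],"twist":-0.6,"gripper":0.7},{"dp":[0.9,1,0.4],"twist":-0.6,"gripper":0.7},{"dp":[0.9,1,0.4],"twist":-0.6,"gripper":0.7},{"dp":[0.9,1,0.4],"twist":-0.6,"gripper":0.7}]}}

```text
t: 2.35
ee_pos: [0.4187, -0.3957, 0.3489]
eef_rot: [3.096, -0.533, 0.001]
contact_force: [0.1, 0.5, -0.3]
finger_gap: 0.0256
grasp_force: 0.0
```

```bash
python3 - <<'E'
from h import *
import pickle
st=manip.observe(); im=manip.camera("wrist"); pickle.dump((st,im),open("w1.pkl","wb"))
print(st["t"],st["ee_pos"],st["eef_rot"],st["finger_gap"]); cv2.imwrite("pics/w1.png",im)
E
```

```text
2.35 [ 0.41868781 -0.39570739  0.34889409] [ 3.09590853e+00 -5.33122737e-01  5.62112780e-04] 0.025639845656562882
```

View pics/w1.png

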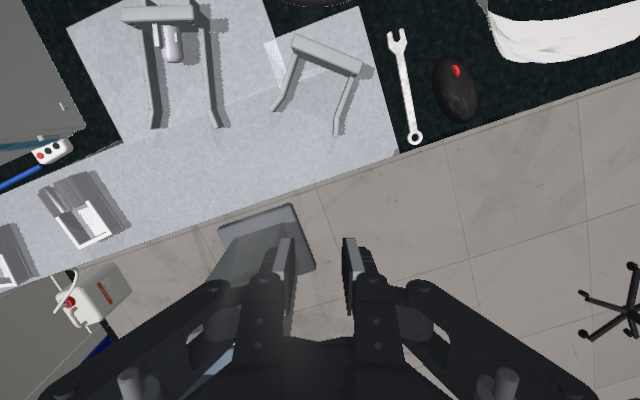

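```bash
python3 - <<'E'
import cv2
a=cv2.imread("pics/w1.png")
u=cv2.resize(a[0:140,110:250],(560,560),interpolation=cv2.INTER_CUBIC)
v=cv2.resize(a[160:290,0:140],(240,223)); 
cv2.imwrite("pics/c3.png",u)
v=cv2.resize(a[160:300,0:140],(560,560),interpolation=cv2.INTER_CUBIC); cv2.imwrite("pics/c4.png",v)
E
```

```text
(no output)
```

View pics/c3.png

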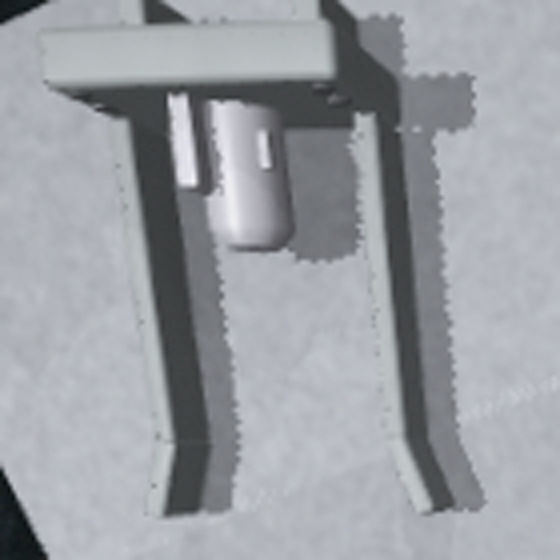

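View pics/c4.png

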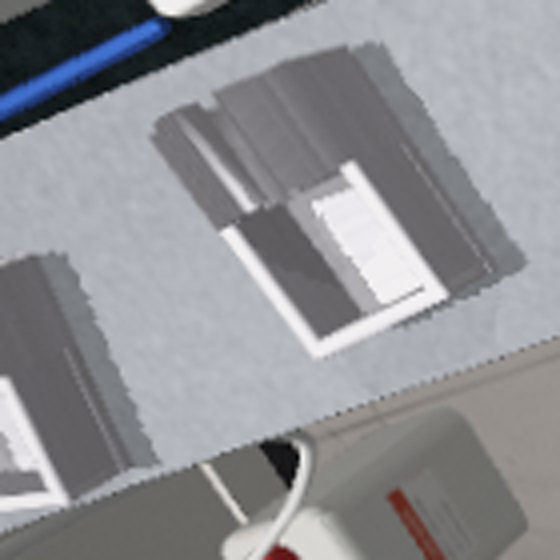

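```bash
cat >> h.py <<'E'
from scipy.optimize import least_squares
def fit(cam,pts,px,x0,st=None):
    pts=np.array(pts,float)/1000; px=np.array(px,float)
    def W(p,q): 
        c,s=np.cos(p[2]),np.sin(p[2]); return np.c_[p[0]+c*q[:,0]-s*q[:,1],p[1]+s*q[:,0]+c*q[:,1],q[:,2]+.006]
    r=least_squares(lambda p:(proj(cam,W(p,pts),st)-px).ravel(),x0)
    return r.x,(r.fun.reshape(-1,2)),lambda q:proj(cam,W(r.x,np.array(q,float)/1000),st)
E
python3 - <<'E'
from h import *
import pickle
st,im=pickle.load(open("w1.pkl","rb"))
x,r,P=fit("wrist",[(0,48.5,62),(0,-48.5,62),(-110,39.5,28),(-110,-39.5,28)],np.array([(45,88),(333,80),(177,442),(401,437)])/4+[110,0],[.66,-.27,-.35],st)
print("gauge",x,np.degrees(x[2]),r.round(1).tolist())
for s in (1,-1): print("key",s,((P([(0,9.5*s,51),(-28,9.5*s,51)])-[110,0])*4).round())
print("shaft tip",((P([(-44,0,28)])-[110,0])*4).round())
o=[0,160]
x,r,P=fit("wrist",[(-56,37,34),(-56,-37,34),(10,37,34),(10,-29,34)],np.array([(318,357),(447,297),(222,230),(343,168)])/4+o,[.47,.0,0],st)
print("hub y0",x,np.degrees(x[2]),r.round(1).tolist())
for s in (1,-1): print("kw",s,((P([(10,9.5*s,50),(56,9.5*s,50)])-o)*4).round())
# bay in full image
x,r,P=fit("wrist",[(0,48.5,62),(0,-48.5,62)],[(292,46),(357,76)],[.54,-.46,-.75],st); print("bay",x,np.degrees(x[2]))
print(P([(-87,48.5,28),(-87,-48.5,28),(-60,39.5,28),(-60,-39.5,28)]).round())
E
```

```text
gauge [ 0.6629059  -0.26658713 -0.32062431] -18.37041977514905 [[-0.4, 0.7], [1.5, -1.1], [1.3, 0.5], [-2.5, -0.0]]
key 1 [[179.  94.]
 [192. 187.]]
key -1 [[236.  91.]
 [248. 184.]]
shaft tip [[259. 248.]]
hub y0 [0.47270684 0.00916713 0.07889876] 4.52056614520052 [[-0.5, 0.8], [1.1, -0.1], [-0.4, -0.4], [-0.3, -0.2]]
kw 1 [[238. 216.]
 [166. 115.]]
kw -1 [[274. 198.]
 [202.  96.]]
bay [ 0.54429348 -0.45122807 -0.74168506] -42.49542374705611
[[271. 110.]
 [331. 136.]
 [283.  95.]
 [333. 117.]]
```

Request:
{"name": "play_rows", "arguments": {"commands": [{"dp":[0.08,0.96,-0.2],"twist":0.25,"gripper":0.75},{"dp":[0.08,0.96,-0.2],"twist":0.25,"gripper":0.75},{"dp":[0.08,0.96,-0.2],"twist":0.25,"gripper":0.75},{"dp":[0.08,0.96,-0.2],"twist":0.25,"gripper":0.75},{"dp":[0.08,0.96,-0.2],"twist":0.25,"gripper":0.75},{"dp":[0.08,0.96,-0.2],"twist":0.25,"gripper":0.75},{"dp":[0.08,0.96,-0.2],"twist":0.25,"gripper":0.75},{"dp":[0.08,0.96,-0.2],"twist":0.25,"gripper":0.75},{"dp":[0.08,0.96,-0.2],"twist":0.25,"gripper":0.75},{"dp":[0.08,0.96,-0.2],"twist":0.25,"gripper":0.75}]}}

```text
t: 3.4
ee_pos: [0.4378, -0.156, 0.2983]
eef_rot: [3.139, -0.119, 0.001]
contact_force: [0.4, -0.5, 0.5]
finger_gap: 0.0215
grasp_force: 0.0
```

Request:
{"name": "play_rows", "arguments": {"commands": [{"dp":[0.06,0.96,-0.6],"twist":0.25,"gripper":0.75},{"dp":[0.06,0.96,-0.6],"twist":0.25,"gripper":0.75},{"dp":[0.06,0.96,-0.6],"twist":0.25,"gripper":0.75},{"dp":[0.06,0.96,-0.6],"twist":0.25,"gripper":0.75},{"dp":[0.06,0.96,-0.6],"twist":0.25,"gripper":0.75},{"dp":[0.06,0.96,-0.6],"twist":0.25,"gripper":0.75},{"dp":[0,0.4,-0.4],"twist":0,"gripper":0.75},{"dp":[0,0,0],"twist":0,"gripper":0.75}]}}

```text
t: 4.2
ee_pos: [0.4463, -0.002, 0.1974]
eef_rot: [-3.139, -0.129, 0.003]
contact_force: [-0.7, -0.3, 0.7]
finger_gap: 0.0215
grasp_force: 0.0
```

```bash
python3 - <<'E'
from h import *
import pickle
st=manip.observe(); im=manip.camera("wrist"); pickle.dump((st,im),open("w2.pkl","wb"))
print(st["t"],st["ee_pos"],st["eef_rot"],st["finger_gap"]); cv2.imwrite("pics/w2.png",im)
E
```

```text
4.2 [ 0.44633787 -0.00204929  0.19740943] [-3.13875942e+00 -1.28930834e-01  2.93693257e-03] 0.021513131959279484
```

View pics/w2.png

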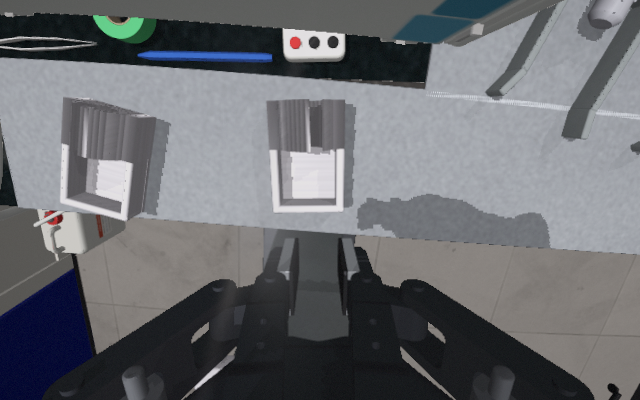

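```bash
python3 - <<'E'
from h import *
import pickle
st,im=pickle.load(open("w2.pkl","rb"))
q=[(-56,37,34),(-56,-37,34),(10,37,34),(10,-37,34)]
for n,px,x0 in (("R",[(274,212.5),(345,211.5),(271.5,150),(344.5,150)],[.47,.01,.07]),("L",[(61,205),(127,220.5),(64.5,146),(134,162)],[.45,.21,-.2])):
    x,r,P=fit("wrist",q,px,x0,st); c,s=np.cos(x[2]),np.sin(x[2])
    print(n,x,np.degrees(x[2]),"pocket",x[0]-.019*c,x[1]-.019*s,r.round(1).tolist())
    v=P([(56,37,0),(56,-37,0),(56,9.5,50),(56,-9.5,50)]); print(v.round(0).tolist())
# gauge rail tips view & hub drawing check skipped
E
```

```text
R [0.47265098 0.00933412 0.09172075] 5.255212119278958 pocket 0.45373084889099435 0.007593866871363758 [[0.1, 0.6], [-0.3, 0.9], [-1.1, -0.2], [1.3, -1.0]]
[[273.0, 102.0], [344.0, 101.0], [296.0, 100.0], [317.0, 99.0]]
L [ 0.45228658  0.22298702 -0.18803504] -10.773614418327949 pocket 0.43362148003401135 0.22653866955713975 [[0.5, -0.6], [1.9, 1.4], [-2.2, -1.7], [-0.1, 1.2]]
[[90.0, 99.0], [157.0, 117.0], [78.0, 105.0], [98.0, 110.0]]
```

Request:
{"name": "play_rows", "arguments": {"commands": [{"dp":[0.15,0.2,-0.9],"twist":0.1,"gripper":0.75},{"dp":[0.15,0.2,-0.9],"twist":0,"gripper":0.75},{"dp":[0,0,-0.9],"twist":0,"gripper":0.75},{"dp":[0,0,-0.9],"twist":0,"gripper":0.75},{"dp":[0,0,-0.9],"twist":0,"gripper":0.75},{"dp":[0,0,-0.8],"twist":0,"gripper":0.75},{"dp":[0,0,-0.6],"twist":0,"gripper":0.75},{"dp":[0,0,-0.4],"twist":0,"gripper":0.75},{"dp":[0,0,0],"twist":0,"gripper":0.75}]}}

```text
t: 5.15
ee_pos: [0.4544, 0.0061, 0.0403]
eef_rot: [3.138, 0.14, -0.001]
contact_force: [1.1, 0.1, 0.9]
finger_gap: 0.0216
grasp_force: 0.0
```

Request:
{"name": "play_rows", "arguments": {"commands": [{"dp":[0,0.04,-0.08],"twist":0.05,"gripper":0.66},{"dp":[0,0,0],"twist":0,"gripper":0.63},{"dp":[0,0,0],"twist":0,"gripper":0.63},{"dp":[0,0,0],"twist":0,"gripper":0.63}], "newtons": 20}}

```text
t: 5.55
ee_pos: [0.4547, 0.0081, 0.0392]
eef_rot: [3.138, 0.151, 0.001]
contact_force: [1.4, -0.2, -2.7]
finger_gap: 0.0311
grasp_force: 16.3
```

Request:
{"name": "play_rows", "arguments": {"commands": [{"dp":[0,-0.2,0],"twist":-0.2,"gripper":0.63},{"dp":[-0.1,-0.6,0],"twist":-0.4,"gripper":0.63},{"dp":[-0.1,-0.6,0],"twist":-0.4,"gripper":0.63},{"dp":[-0.1,-0.6,0],"twist":-0.4,"gripper":0.63},{"dp":[-0.1,-0.6,0],"twist":-0.4,"gripper":0.63},{"dp":[-0.1,-0.6,0],"twist":-0.4,"gripper":0.63},{"dp":[-0.1,-0.6,0],"twist":-0.4,"gripper":0.63},{"dp":[-0.1,-0.6,0],"twist":-0.4,"gripper":0.63},{"dp":[-0.1,-0.6,0],"twist":-0.4,"gripper":0.63},{"dp":[-0.1,-0.6,0],"twist":-0.4,"gripper":0.63}]}}

```text
t: 6.55
ee_pos: [0.4316, -0.1331, 0.0391]
eef_rot: [-3.105, 0.478, -0.001]
contact_force: [1.4, 3.4, 5.6]
finger_gap: 0.0314
grasp_force: 16.6
```

Request:
{"name": "play_rows", "arguments": {"commands": [{"dp":[-0.08,-0.55,0],"twist":-0.42,"gripper":0.63},{"dp":[-0.08,-0.55,0],"twist":-0.42,"gripper":0.63},{"dp":[-0.08,-0.55,0],"twist":-0.42,"gripper":0.63},{"dp":[-0.08,-0.55,0],"twist":-0.42,"gripper":0.63},{"dp":[-0.08,-0.55,0],"twist":-0.42,"gripper":0.63},{"dp":[-0.08,-0.55,0],"twist":-0.42,"gripper":0.63},{"dp":[-0.08,-0.55,0],"twist":-0.42,"gripper":0.63},{"dp":[-0.08,-0.55,0],"twist":-0.42,"gripper":0.63},{"dp":[-0.04,-0.55,0],"twist":-0.42,"gripper":0.63},{"dp":[0,0,0],"twist":-0.2,"gripper":0.63}]}}

```text
t: 7.55
ee_pos: [0.4136, -0.2586, 0.0391]
eef_rot: [2.936, -1.114, 0.001]
contact_force: [-1.6, -2.9, 6.3]
finger_gap: 0.0312
grasp_force: 16.8
```

```bash
python3 - <<'E'
from h import *
import pickle
st=manip.observe(); im=manip.camera("wrist"); pickle.dump((st,im),open("w3.pkl","wb"))
print(st["t"],st["ee_pos"],st["eef_rot"],st["finger_gap"]); cv2.imwrite("pics/w3.png",im)
E
```

```text
7.55 [ 0.41359488 -0.25861541  0.03909349] [ 2.93586836e+00 -1.11434172e+00  7.19331005e-04] 0.031183801094429323
```

View pics/w3.png

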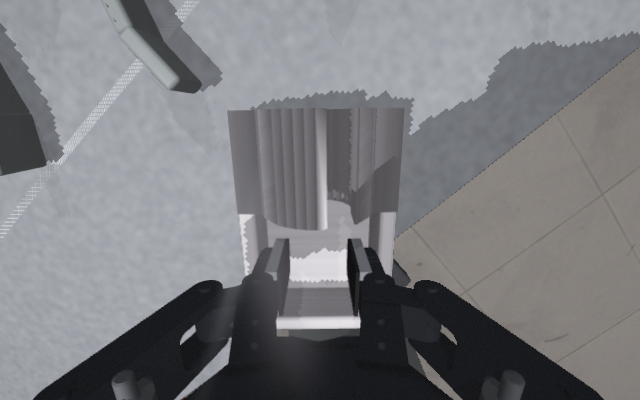

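```bash
python3 - <<'E'
import cv2,numpy as np
a=cv2.imread("pics/w1.png")[20:145,260:375]; a=cv2.resize(a,None,fx=4,fy=4,interpolation=cv2.INTER_CUBIC)
b=cv2.imread("pics/side0.png")[285:355,290:360]; b=cv2.resize(b,None,fx=4.5,fy=4.5,interpolation=cv2.INTER_CUBIC)
c=np.zeros((500,460+315,3),np.uint8); c[:500,:460]=a; c[:315,460:]=b; cv2.imwrite("pics/c5.png",c)
E
```

```text
(no output)
```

View pics/c5.png

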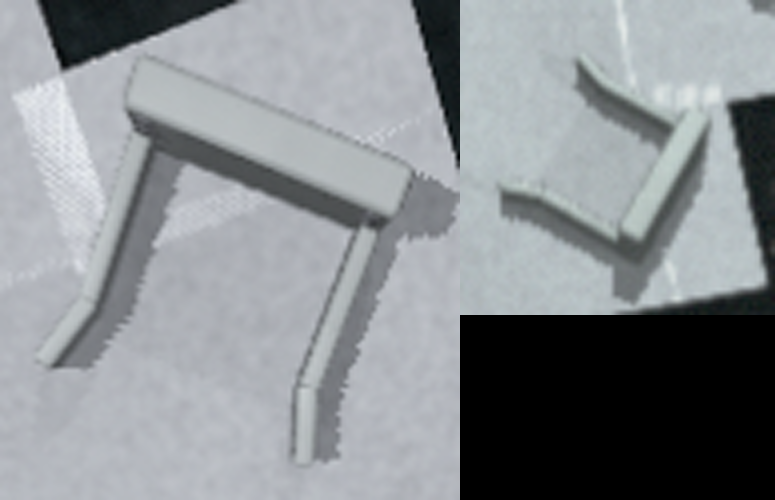

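```bash
python3 - <<'E'
from h import *
import pickle
st,im=pickle.load(open("w1.pkl","rb"))
q=[(0,48.5,62),(0,-48.5,62),(-60,39.5,28),(-60,47.5,28),(-60,-39.5,28),(-60,-47.5,28)]
px=np.array([(130,108),(385,213),(98,297),(84,295),(300,385),(316,388)])/4+[260,20]
x,r,P=fit("wrist",q,px,[.54,-.46,-.75],st); print("bay",x,np.degrees(x[2]),r.round(1).tolist())
u=np.array([np.cos(x[2]),np.sin(x[2])]);n=np.array([-u[1],u[0]])
for n_,d in (("home",75),("mouthpre",170)): print(n_,x[:2]-u*d/1000)
s2=manip.observe()["ee_pos"][:2]-x[:2]; print("now along,left",s2@u,s2@n)
px=np.array([(592,97.5+10),(0,0)])
qs=[(0,48.5,62),(0,-48.5,62),(-110,39.5,28),(-110,47.5,28),(-110,-39.5,28),(-110,-47.5,28)]
px=np.array([(45,88),(333,82),(178,441),(163,441),(400,437),(413,437)])/4+[110,0]
x,r,P=fit("wrist",qs,px,[.66,-.27,-.35],st); print("gauge",x,np.degrees(x[2]),r.round(1).tolist())
u=np.array([np.cos(x[2]),np.sin(x[2])])
for d in (75,160,220): print(d,x[:2]-u*d/1000)
b=fit("side",[(0,48.5,62),(0,-48.5,62)],np.array([(693-460-6,108),(620-460,240)])/4.5+[290,285],[.54,-.46,-.75]);print("bay side",b[0])
E
```

```text
bay [ 0.54569248 -0.4526657  -0.70665741] -40.48848709886326 [[-2.3, -1.4], [3.4, 1.2], [-0.1, 1.2], [-1.8, -0.4], [-0.1, -0.8], [0.9, 0.5]]
home [ 0.48865225 -0.40396856]
mouthpre [ 0.41640129 -0.34228551]
now along,left -0.22666101714858222 0.06219985328270375
gauge [ 0.66317574 -0.26747505 -0.32315128] -18.51520433916959 [[-0.2, 0.6], [1.8, -1.5], [1.0, 0.6], [-0.5, 0.8], [-2.2, -0.0], [-0.1, -0.2]]
75 [ 0.59205778 -0.24365832]
160 [ 0.51145743 -0.21666604]
220 [ 0.45456306 -0.19761266]
bay side [ 0.54627962 -0.45806632 -0.65848311]
```

Request:
{"name": "play_rows", "arguments": {"commands": [{"dp":[0,-0.5,0],"twist":0,"gripper":0.63},{"dp":[0,-0.6,0],"twist":0,"gripper":0.63},{"dp":[0,-0.6,0],"twist":0,"gripper":0.63},{"dp":[0,-0.6,0],"twist":0,"gripper":0.63},{"dp":[0,-0.5,0],"twist":0,"gripper":0.63},{"dp":[0,-0.2,0],"twist":0,"gripper":0.63},{"dp":[0,0,0],"twist":0,"gripper":0.63}]}}

```text
t: 8.3
ee_pos: [0.4138, -0.3314, 0.0391]
eef_rot: [-2.94, 1.108, 0.001]
contact_force: [-0.9, 1.0, 6.8]
finger_gap: 0.0316
grasp_force: 17.0
```

```bash
python3 - <<'E'
from h import *
import pickle
st=manip.observe(); im=manip.camera("wrist"); pickle.dump((st,im),open("w4.pkl","wb"))
print(st["t"],st["ee_pos"],np.degrees(2*np.arctan2(st["eef_rot"][1],st["eef_rot"][0]))); cv2.imwrite("pics/w4.png",im)
E
```

```text
8.3 [ 0.41380152 -0.33138977  0.03906553] 318.67717348298817
```

View pics/w4.png

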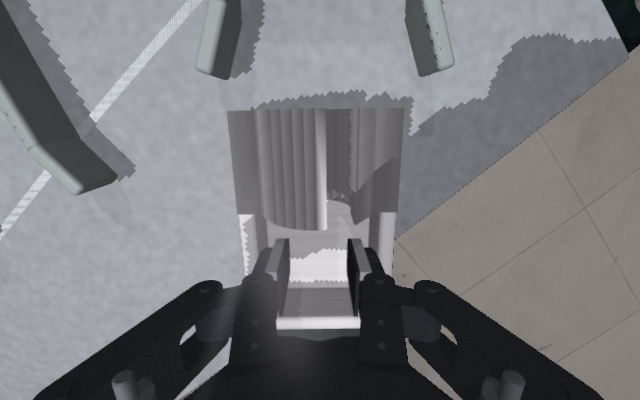

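```bash
python3 - <<'E'
from h import *
import pickle
st,_=pickle.load(open("w4.pkl","rb"))
p=onz("wrist",[(196,68),(228,78),(417,74),(453,66)],.034,st)[:,:2]
m=p.mean(0); d=p[3]-p[0]; print(p.round(4).tolist(),m,np.linalg.norm(d),np.degrees(np.arctan2(d[1],d[0]))+90)
for y in (-41.3,np.degrees(np.arctan2(d[1],d[0]))+90):
    u=np.array([np.cos(np.radians(y)),np.sin(np.radians(y))]);n=np.array([-u[1],u[0]])
    e=st["ee_pos"][:2]-m; print(y,"along",e@u,"left",e@n,"u",u)
E
```

```text
[[0.5161, -0.354], [0.5041, -0.3613], [0.4521, -0.423], [0.4446, -0.4366]] [ 0.47921861 -0.39373438] 0.10923847019215105 -40.88068746375612
-41.3 along -0.09029305808019873 left 0.003661875511348205 u [ 0.75126413 -0.66000167]
-40.88068746375612 along -0.09026384132612696 left 0.0043225708538470135 u [ 0.75607412 -0.654486  ]
```

Request:
{"name": "play_rows", "arguments": {"commands": [{"dp":[-0.1,-0.12,0],"twist":0.05,"gripper":0.63},{"dp":[0.3,-0.26,0],"twist":0,"gripper":0.63},{"dp":[0.3,-0.26,0],"twist":0,"gripper":0.63},{"dp":[0.3,-0.26,0],"twist":0,"gripper":0.63},{"dp":[0.3,-0.26,0],"twist":0,"gripper":0.63},{"dp":[0.3,-0.26,0],"twist":0,"gripper":0.63},{"dp":[0,0,0],"twist":0,"gripper":0.63}]}}

```text
t: 9.05
ee_pos: [0.4484, -0.3667, 0.039]
eef_rot: [-2.942, 1.101, 0.003]
contact_force: [-2.4, 1.3, 8.8]
finger_gap: 0.0312
grasp_force: 17.3
```

Request:
{"name": "play_rows", "arguments": {"commands": [{"dp":[0.3,-0.26,0],"twist":0,"gripper":0.63},{"dp":[0.3,-0.26,0],"twist":0,"gripper":0.63},{"dp":[0.3,-0.26,0],"twist":0,"gripper":0.63},{"dp":[0.3,-0.26,0],"twist":0,"gripper":0.63},{"dp":[0,0,0],"twist":0,"gripper":0.63}]}}

```text
t: 9.55
ee_pos: [0.4788, -0.393, 0.0389]
eef_rot: [2.942, -1.101, -0.002]
contact_force: [0.2, 0.5, 6.8]
finger_gap: 0.0312
grasp_force: 17.5
```

Now release the expansion and push on the front wall.

Request:
{"name": "play_rows", "arguments": {"commands": [{"dp":[0,0,0],"twist":0,"gripper":0.73},{"dp":[0,0,0],"twist":0,"gripper":0.73},{"dp":[0.3,-0.26,0],"twist":0,"gripper":0.73},{"dp":[0.3,-0.26,0],"twist":0,"gripper":0.73},{"dp":[0.2,-0.18,0],"twist":0,"gripper":0.73},{"dp":[0,0,0],"twist":0,"gripper":0.73}]}}

```text
t: 10.15
ee_pos: [0.5008, -0.4104, 0.0386]
eef_rot: [2.944, -1.097, 0.001]
contact_force: [0.8, 0.6, -0.0]
finger_gap: 0.0231
grasp_force: 0.0
```

Request:
{"name": "play_rows", "arguments": {"commands": [{"dp":[0.15,-0.13,0],"twist":0,"gripper":0.73},{"dp":[0.15,-0.13,0],"twist":0,"gripper":0.73},{"dp":[0,0,0],"twist":0,"gripper":0.73}]}}

```text
t: 10.45
ee_pos: [0.5036, -0.4131, 0.0378]
eef_rot: [-2.941, 1.095, 0.015]
contact_force: [-12.5, 11.3, 9.1]
finger_gap: 0.0233
grasp_force: 8.2
```

Request:
{"name": "play_rows", "arguments": {"commands": [{"dp":[0.12,-0.1,0],"twist":0,"gripper":0.73},{"dp":[0,0,0],"twist":0,"gripper":0.73}]}}

```text
t: 10.65
ee_pos: [0.5038, -0.4131, 0.0374]
eef_rot: [-2.939, 1.094, 0.026]
contact_force: [-22.0, 18.3, 17.3]
finger_gap: 0.0229
grasp_force: 14.6
```

```bash
python3 - <<'E'
from h import *
import pickle
st=manip.observe(); im=manip.camera("wrist"); pickle.dump((st,im),open("w5.pkl","wb"))
print(st["t"],st["ee_pos"],np.degrees(2*np.arctan2(st["eef_rot"][1],st["eef_rot"][0]))-360); cv2.imwrite("pics/w5.png",im)
E
```

```text
10.65 [ 0.50377397 -0.41309179  0.03743506] -40.83334808727585
```

View pics/w5.png

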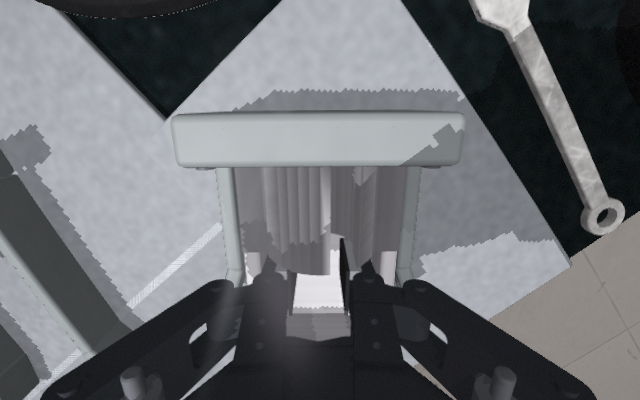

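Request:
{"name": "play_rows", "arguments": {"commands": [{"dp":[-0.25,0.22,0],"twist":0,"gripper":0.75},{"dp":[-0.25,0.22,0],"twist":0,"gripper":0.75},{"dp":[0,0,0],"twist":0,"gripper":0.75},{"dp":[0,0,0.3],"twist":0,"gripper":0.75}]}}

```text
t: 11.1
ee_pos: [0.4979, -0.4076, 0.046]
eef_rot: [-2.944, 1.097, 0.001]
contact_force: [0.3, -0.2, -0.9]
finger_gap: 0.0213
grasp_force: 0.0
```

Request:
{"name": "play_rows", "arguments": {"commands": [{"dp":[0,0,0.8],"twist":0,"gripper":0.75},{"dp":[0,0,1],"twist":0,"gripper":0.75},{"dp":[0,0,1],"twist":0,"gripper":0.75},{"dp":[-0.1,0.6,1],"twist":0.2,"gripper":0.75},{"dp":[-0.1,1,0.5],"twist":0.2,"gripper":0.75},{"dp":[-0.1,1,0.5],"twist":0.2,"gripper":0.75},{"dp":[-0.1,1,0.5],"twist":0.2,"gripper":0.75},{"dp":[-0.1,1,0.3],"twist":0.2,"gripper":0.75},{"dp":[-0.1,1,0],"twist":0.2,"gripper":0.75},{"dp":[-0.1,1,0],"twist":0.2,"gripper":0.75}]}}

```text
t: 12.1
ee_pos: [0.4811, -0.2421, 0.1875]
eef_rot: [3.016, -0.877, 0.004]
contact_force: [0.7, 0.0, -0.9]
finger_gap: 0.0216
grasp_force: 0.0
```

Request:
{"name": "play_rows", "arguments": {"commands": [{"dp":[-0.05,1,0],"twist":0.25,"gripper":0.75},{"dp":[-0.05,1,0],"twist":0.25,"gripper":0.75},{"dp":[-0.05,1,0],"twist":0.25,"gripper":0.75},{"dp":[-0.05,1,0],"twist":0.25,"gripper":0.75},{"dp":[-0.05,1,0],"twist":0.25,"gripper":0.75},{"dp":[-0.05,1,0],"twist":0.25,"gripper":0.75},{"dp":[-0.05,1,0],"twist":0.25,"gripper":0.75},{"dp":[-0.05,1,0],"twist":0.25,"gripper":0.75},{"dp":[-0.05,1,0],"twist":0.25,"gripper":0.75},{"dp":[-0.05,1,0],"twist":0.25,"gripper":0.75}]}}

```text
t: 13.1
ee_pos: [0.4687, 0.0084, 0.1871]
eef_rot: [-3.105, 0.476, -0.003]
contact_force: [0.8, -0.4, 0.2]
finger_gap: 0.0214
grasp_force: 0.0
```

Request:
{"name": "play_rows", "arguments": {"commands": [{"dp":[-0.13,1,0],"twist":0.12,"gripper":0.75},{"dp":[-0.13,1,0],"twist":0.12,"gripper":0.75},{"dp":[-0.13,1,0],"twist":0.12,"gripper":0.75},{"dp":[-0.13,1,0],"twist":0.12,"gripper":0.75},{"dp":[-0.13,1,0],"twist":0.12,"gripper":0.75},{"dp":[-0.13,1,0],"twist":0.12,"gripper":0.75},{"dp":[-0.13,1,0],"twist":0.12,"gripper":0.75},{"dp":[-0.13,0.8,0],"twist":0.12,"gripper":0.75},{"dp":[0,0,0],"twist":0,"gripper":0.75}]}}

```text
t: 14.0
ee_pos: [0.4421, 0.2059, 0.1871]
eef_rot: [-3.123, 0.314, -0.002]
contact_force: [-0.4, 0.2, 0.1]
finger_gap: 0.0217
grasp_force: 0.0
```

```bash
python3 - <<'E'
from h import *
import pickle
st=manip.observe(); im=manip.camera("wrist"); pickle.dump((st,im),open("w6.pkl","wb"))
print(st["t"],st["ee_pos"],np.degrees(2*np.arctan2(st["eef_rot"][1],st["eef_rot"][0])))
s=manip.silhouettes("hub_left","wrist"); print([(d["conf"],d["box"]) for d in s])
reg=s[0]["region"].astype(np.uint8)
# bright pocket rim: template fit of wall-top mask
def mask(p,poly):
    c,sn=np.cos(p[2]),np.sin(p[2]);q=np.array(poly,float)/1000
    W=np.c_[p[0]+c*q[:,0]-sn*q[:,1],p[1]+sn*q[:,0]+c*q[:,1],q[:,2]+.006]
    return proj("wrist",W,st)
g=cv2.cvtColor(im,cv2.COLOR_BGR2GRAY)
rim=cv2.GaussianBlur(g,(3,3),0).astype(float)
out=[(-56,37,34),(10,37,34),(10,29,34),(-48,29,34),(-48,-29,34),(10,-29,34),(10,-37,34),(-56,-37,34)]
def score(p):
    m=np.zeros(g.shape,np.uint8);cv2.fillPoly(m,[np.round(mask(p,out)*16).astype(int)],255,cv2.LINE_AA,4)
    d=cv2.dilate(m,np.ones((5,5)))-m
    return rim[m>127].mean()-rim[(d>127)].mean()
best=max(((score((x,y,a)),x,y,a) for x in np.arange(.44,.466,.002) for y in np.arange(.211,.236,.002) for a in np.radians(np.arange(-15,-5,1))))
print(best[:3],np.degrees(best[3]))
x,y,a=best[1:]; b=max(((score((x+i,y+j,a+k)),x+i,y+j,a+k) for i in np.arange(-.002,.0021,.0005) for j in np.arange(-.002,.0021,.0005) for k in np.radians(np.arange(-1,1.1,.5))))
print("hub",b[:3],np.degrees(b[3]),"pocket",b[1]-.019*np.cos(b[3]),b[2]-.019*np.sin(b[3]))
full=mask(b[1:],[(-56,37,0),(-56,-37,0),(-56,37,34),(-56,-37,34),(10,37,34),(10,-37,34),(56,37,0),(56,-37,0),(56,0,54),(10,0,54)])
print("proj bbox",full.min(0),full.max(0))
E
```

```text
14.0 [0.44214386 0.20586888 0.18713161] 348.52517435396925
[(0.72, [255.4, 127.2, 78.0, 106.4])]Traceback (most recent call last):
  File "<stdin>", line 19, in <module>
  File "<stdin>", line 19, in <genexpr>
  File "<stdin>", line 16, in score
  File "<stdin>", line 11, in mask
  File "h.py", line 26, in proj
    A,o=pose(n,st);ci=info(n);m=np.array(ci["mtx"])
                      ~~~~^^^
  File "h.py", line 5, in info
    return manip.camera_info(n)
           ~~~~~~~~~~~~~~~~~^^^
ValueError: time passes only in moves, steps and waits
```

```bash
sed -i 's/^def info(n):/from functools import lru_cache\n@lru_cache(None)\ndef info(n):/' h.py
cat > rim.py <<'E'
from h import *
import pickle,sys
st,im=pickle.load(open(sys.argv[1],"rb"))
def mask(p,poly):
    c,sn=np.cos(p[2]),np.sin(p[2]);q=np.array(poly,float)/1000
    return proj("wrist",np.c_[p[0]+c*q[:,0]-sn*q[:,1],p[1]+sn*q[:,0]+c*q[:,1],q[:,2]+.006],st)
rim=cv2.GaussianBlur(cv2.cvtColor(im,cv2.COLOR_BGR2GRAY),(3,3),0).astype(float)
out=[(-56,37,34),(10,37,34),(10,29,34),(-48,29,34),(-48,-29,34),(10,-29,34),(10,-37,34),(-56,-37,34)]
def score(p):
    m=np.zeros(rim.shape,np.uint8);cv2.fillPoly(m,[np.round(mask(p,out)*16).astype(int)],255,cv2.LINE_AA,4)
    d=cv2.dilate(m,np.ones((5,5)))-m
    return rim[m>127].mean()-rim[d>127].mean()
x,y,a=map(float,sys.argv[2:5]);a=np.radians(a)
for h,k,dx,da in ((.012,5,.002,1),(.002,1,.0005,.5)):
    b=max((score((x+i,y+j,a+t)),x+i,y+j,a+t) for i in np.arange(-h,h+1e-6,dx) for j in np.arange(-h,h+1e-6,dx) for t in np.radians(np.arange(-k,k+.01,da)))
    x,y,a=b[1:]
print("score",b[0],"hub",x,y,np.degrees(a),"pocket",x-.019*np.cos(a),y-.019*np.sin(a))
f=mask((x,y,a),[(-56,37,0),(-56,-37,0),(-56,37,34),(-56,-37,34),(10,37,34),(10,-37,34),(56,37,0),(56,-37,0),(56,0,54),(10,0,54)])
print("bbox",f.min(0),f.max(0)-f.min(0))
E
cat > /dev/null; python3 - <<'E'
from h import *
import pickle
st=manip.observe(); im=manip.camera("wrist"); pickle.dump((st,im),open("w6.pkl","wb"))
E
time python3 rim.py w6.pkl .452 .223 -10.8; python3 rim.py w2.pkl .472 .009 5
```

```text
score 55.813513931888565 hub 0.453 0.225 -11.8 pocket 0.434401519613528 0.22888542498499403
bbox [254.17808984 123.28642696] [ 76.37598417 112.98001086]
score 58.32312994896523 hub 0.4735 0.010499999999999999 5.0 pocket 0.4545723007362568 0.008844040887794493
bbox [268.9148765   98.32683153] [ 75.41302971 113.90745746]
real	0m1.460s
user	0m1.707s
sys	0m0.311s
```

Request:
{"name": "play_rows", "arguments": {"commands": [{"dp":[-0.15,0.44,-0.6],"twist":-0.05,"gripper":0.75},{"dp":[-0.15,0.44,-0.9],"twist":0,"gripper":0.75},{"dp":[0,0,-0.9],"twist":0,"gripper":0.75},{"dp":[0,0,-0.9],"twist":0,"gripper":0.75},{"dp":[0,0,-0.9],"twist":0,"gripper":0.75},{"dp":[0,0,-0.8],"twist":0,"gripper":0.75},{"dp":[0,0,-0.6],"twist":0,"gripper":0.75},{"dp":[0,0,-0.3],"twist":0,"gripper":0.75},{"dp":[0,0,0],"twist":0,"gripper":0.75}]}}

```text
t: 15.05
ee_pos: [0.4346, 0.2238, 0.0383]
eef_rot: [3.123, -0.33, -0.001]
contact_force: [-0.4, 0.8, -0.3]
finger_gap: 0.0212
grasp_force: 0.2
```

Request:
{"name": "play_rows", "arguments": {"commands": [{"dp":[0,0,0],"twist":0,"gripper":0.66},{"dp":[0,0,0],"twist":0,"gripper":0.63},{"dp":[0,0,0],"twist":0,"gripper":0.63},{"dp":[0,0,0],"twist":0,"gripper":0.63}]}}

```text
t: 15.45
ee_pos: [0.4346, 0.2241, 0.0392]
eef_rot: [-3.124, 0.329, -0.001]
contact_force: [0.7, -0.9, 1.0]
finger_gap: 0.0312
grasp_force: 16.2
```

Request:
{"name": "play_rows", "arguments": {"commands": [{"dp":[0,-0.3,0],"twist":0,"gripper":0.63},{"dp":[0,-0.6,0],"twist":-0.05,"gripper":0.63},{"dp":[0,-0.7,0],"twist":-0.05,"gripper":0.63},{"dp":[0,-0.7,0],"twist":-0.05,"gripper":0.63},{"dp":[0,-0.7,0],"twist":-0.05,"gripper":0.63},{"dp":[0,-0.7,0],"twist":-0.05,"gripper":0.63},{"dp":[0,-0.7,0],"twist":-0.05,"gripper":0.63},{"dp":[0,-0.7,0],"twist":-0.05,"gripper":0.63},{"dp":[0,-0.7,0],"twist":-0.05,"gripper":0.63},{"dp":[0,-0.7,0],"twist":-0.05,"gripper":0.63}]}}

```text
t: 16.45
ee_pos: [0.4346, 0.0614, 0.0392]
eef_rot: [-3.115, 0.402, -0.002]
contact_force: [0.7, 4.0, 3.2]
finger_gap: 0.031
grasp_force: 16.4
```

Request:
{"name": "play_rows", "arguments": {"commands": [{"dp":[0.02,-0.7,0],"twist":-0.05,"gripper":0.63},{"dp":[0.02,-0.7,0],"twist":-0.05,"gripper":0.63},{"dp":[0.02,-0.7,0],"twist":-0.05,"gripper":0.63},{"dp":[0.02,-0.7,0],"twist":-0.05,"gripper":0.63},{"dp":[0.02,-0.7,0],"twist":-0.05,"gripper":0.63},{"dp":[0.02,-0.7,0],"twist":-0.05,"gripper":0.63},{"dp":[0.02,-0.7,0],"twist":-0.05,"gripper":0.63},{"dp":[0.02,-0.7,0],"twist":-0.05,"gripper":0.63},{"dp":[0.02,-0.7,0],"twist":-0.05,"gripper":0.63},{"dp":[0.02,-0.7,0],"twist":-0.05,"gripper":0.63}]}}

```text
t: 17.45
ee_pos: [0.4391, -0.1134, 0.0392]
eef_rot: [-3.104, 0.483, -0.001]
contact_force: [0.4, 5.1, 5.9]
finger_gap: 0.0314
grasp_force: 16.5
```

Request:
{"name": "play_rows", "arguments": {"commands": [{"dp":[0,-0.7,0],"twist":-0.03,"gripper":0.63},{"dp":[0,-0.7,0],"twist":-0.03,"gripper":0.63},{"dp":[0,-0.7,0],"twist":-0.03,"gripper":0.63},{"dp":[0,-0.5,0],"twist":0,"gripper":0.63},{"dp":[0,-0.3,0],"twist":0,"gripper":0.63},{"dp":[0,0,0],"twist":0,"gripper":0.63},{"dp":[0,0,0],"twist":0,"gripper":0.63}]}}

```text
t: 18.15
ee_pos: [0.4388, -0.1872, 0.0392]
eef_rot: [3.1, -0.501, 0.0]
contact_force: [-0.4, -4.3, 5.8]
finger_gap: 0.0315
grasp_force: 16.6
```

```bash
cat > g.py <<'E'
from h import *
import pickle,sys
st=manip.observe(); im=manip.camera("wrist"); pickle.dump((st,im),open(sys.argv[1],"wb")); cv2.imwrite(sys.argv[1]+".png",im)
G=np.array([.66318,-.26748,-.32315]);u=np.array([np.cos(G[2]),np.sin(G[2])]);n=np.array([-u[1],u[0]])
e=st["ee_pos"][:2]-G[:2]
print(st["t"],st["ee_pos"],"yaw",np.degrees(2*np.arctan2(st["eef_rot"][1],st["eef_rot"][0]))-360,"along",e@u,"left",e@n)
def W(q): q=np.array(q,float)/1000; return np.c_[G[:2]+q[:,:1]*u+q[:,1:2]*n,q[:,2]+.006]
g=cv2.cvtColor(im,cv2.COLOR_BGR2GRAY)
for q in ((-137,56.5,28),(-137,48.5,28),(-137,-48.5,28),(-137,-56.5,28),(-110,39.5,28),(-110,-39.5,28)): print(q,proj("wrist",W([q]),st).round(1))
for r in (20,40,50,60): print(r,"edges",[(c,int(v)) for c,v in enumerate(np.diff(cv2.GaussianBlur(g,(3,3),0)[r].astype(int))) if abs(v)>14])
E
python3 g.py w7.pkl
```

```text
18.15 [ 0.43877337 -0.18717417  0.03917157] yaw -378.36051241426037 along -0.23829283041336694 left 0.004887719572002898
(-137, 56.5, 28) [[192.6  42.1]]
(-137, 48.5, 28) [[211.6  41.9]]
(-137, -48.5, 28) [[444.3  42.9]]
(-137, -56.5, 28) [[463.1  43.3]]
(-110, 39.5, 28) [[228.5 -32.9]]
(-110, -39.5, 28) [[429.  -31.7]]
20 edges [(67, 37), (68, 49), (69, 33), (206, -18), (207, -17), (229, 18), (230, 15), (254, 22), (255, 17), (405, -17), (406, -32), (407, -23), (428, 19), (429, 19), (619, 20), (620, 31), (622, -24), (623, -19)]
40 edges [(76, 29), (77, 50), (78, 36), (191, -16), (192, -15), (224, 17), (248, 25), (410, -25), (411, -27), (432, 19), (433, 20), (602, -15), (608, 20), (609, 29), (611, -26), (612, -16)]
50 edges [(81, 32), (82, 51), (83, 37), (208, -23), (209, -22), (210, -15), (221, 31), (222, 33), (225, -17), (247, 20), (412, -25), (413, -30), (450, 16), (451, 21), (596, -16), (603, 22), (605, -20), (606, -25)]
60 edges [(85, 16), (86, 41), (87, 46), (88, 26), (590, -16), (591, -15), (597, 21), (598, 20), (600, -27)]
```

```bash
python3 - <<'E'
import cv2,numpy as np
from h import *
import pickle
st,im=pickle.load(open("w7.pkl","rb")); g=cv2.cvtColor(im,cv2.COLOR_BGR2GRAY)
for r in (10,25,40): print(r,[int(v) for v in g[r,180:264:3]],"|",[int(v) for v in g[r,396:480:3]])
G=np.array([.66318,-.26748,-.32315]);u=np.array([np.cos(G[2]),np.sin(G[2])]);n=np.array([-u[1],u[0]])
for a in (-133,-128,-123):
    f=39.5+9*(-a-110)/27
    for s in (1,-1):
        print(a,s,[proj("wrist",[np.r_[G[:2]+a/1000*u+s*y/1000*n,z/1000+.006]],st)[0].round(0).tolist() for y,z in((f+8,28),(f,28),(f,0))])
E
```

```text
10 [161, 157, 160, 161, 151, 162, 161, 162, 157, 126, 77, 56, 56, 56, 57, 58, 56, 54, 99, 107, 106, 106, 105, 104, 104, 103, 104, 157] | [149, 148, 148, 81, 75, 77, 74, 77, 76, 77, 89, 142, 157, 159, 156, 154, 141, 155, 154, 153, 157, 163, 165, 157, 153, 155, 155, 156]
25 [166, 169, 171, 160, 166, 164, 163, 153, 120, 68, 56, 56, 57, 57, 58, 56, 57, 101, 111, 111, 112, 112, 112, 111, 132, 169, 168, 167] | [149, 151, 152, 151, 105, 74, 74, 76, 77, 76, 76, 87, 143, 158, 158, 157, 155, 140, 152, 153, 154, 152, 153, 154, 156, 159, 160, 158]
40 [161, 163, 165, 166, 120, 98, 120, 100, 59, 59, 58, 57, 58, 58, 55, 90, 101, 100, 104, 103, 106, 109, 110, 156, 171, 170, 167, 164] | [150, 152, 150, 146, 142, 110, 73, 75, 76, 76, 76, 74, 87, 142, 157, 157, 145, 134, 122, 155, 158, 157, 157, 159, 163, 160, 156, 153]
-133 1 [[195.0, 32.0], [214.0, 31.0], [233.0, 46.0]]
-133 -1 [[461.0, 33.0], [442.0, 32.0], [419.0, 47.0]]
-128 1 [[198.0, 18.0], [217.0, 18.0], [236.0, 35.0]]
-128 -1 [[459.0, 19.0], [439.0, 19.0], [417.0, 36.0]]
-123 1 [[200.0, 4.0], [220.0, 4.0], [238.0, 24.0]]
-123 -1 [[456.0, 6.0], [437.0, 5.0], [414.0, 25.0]]
```

Request:
{"name": "play_rows", "arguments": {"commands": [{"dp":[0.38,-0.126,0],"twist":0,"gripper":0.63},{"dp":[0.38,-0.126,0],"twist":0,"gripper":0.63},{"dp":[0.38,-0.126,0],"twist":0,"gripper":0.63},{"dp":[0.38,-0.126,0],"twist":0,"gripper":0.63},{"dp":[0.38,-0.126,0],"twist":0,"gripper":0.63},{"dp":[0.38,-0.126,0],"twist":0,"gripper":0.63},{"dp":[0,0,0],"twist":0,"gripper":0.63}]}}

```text
t: 18.9
ee_pos: [0.4936, -0.2052, 0.0387]
eef_rot: [3.1, -0.5, -0.008]
contact_force: [-6.7, -0.9, 9.2]
finger_gap: 0.0313
grasp_force: 17.9
```

```bash
python3 g.py w8.pkl | head -1; python3 - <<'E'
import pickle,cv2
st,im=pickle.load(open("w8.pkl","rb")); g=cv2.cvtColor(im,cv2.COLOR_BGR2GRAY)
for r in (5,30,60,90): print(r,[int(v) for v in g[r,190:264:3]],"|",[int(v) for v in g[r,386:470:3]])
E
```

```text
18.9 [ 0.4935884  -0.20517916  0.03870954] yaw -378.3381140559729 along -0.18059745983955844 left 0.005221458471937209
5 [162, 155, 155, 156, 156, 153, 165, 163, 160, 161, 140, 89, 57, 55, 54, 55, 53, 102, 101, 104, 106, 106, 102, 100, 134] | [158, 159, 160, 162, 158, 156, 129, 74, 76, 77, 78, 81, 142, 160, 162, 158, 154, 140, 106, 160, 158, 157, 158, 160, 161, 159, 160, 162]
30 [165, 165, 158, 158, 164, 160, 157, 168, 167, 164, 158, 122, 59, 59, 60, 58, 59, 108, 107, 105, 106, 105, 113, 104, 107] | [155, 152, 154, 155, 156, 157, 75, 77, 78, 79, 81, 128, 158, 165, 161, 157, 148, 113, 111, 162, 160, 165, 166, 164, 164, 163, 164, 162]
60 [167, 168, 168, 166, 166, 165, 162, 168, 170, 167, 166, 147, 97, 61, 61, 61, 61, 79, 112, 114, 112, 106, 111, 112, 113] | [159, 161, 161, 160, 161, 79, 79, 79, 80, 81, 128, 161, 169, 165, 161, 147, 108, 125, 168, 168, 166, 165, 163, 160, 163, 164, 163, 161]
90 [164, 164, 166, 169, 167, 164, 165, 148, 169, 172, 169, 169, 133, 69, 65, 66, 65, 63, 115, 114, 115, 115, 115, 112, 112] | [159, 159, 158, 157, 80, 80, 79, 81, 83, 128, 162, 153, 166, 161, 144, 105, 159, 161, 165, 167, 165, 163, 163, 162, 174, 199, 196, 195]
```

Request:
{"name": "play_rows", "arguments": {"commands": [{"dp":[-0.02,-0.05,0],"twist":-0.1,"gripper":0.63},{"dp":[0.38,-0.13,0],"twist":0,"gripper":0.63},{"dp":[0.38,-0.13,0],"twist":0,"gripper":0.63},{"dp":[0.38,-0.13,0],"twist":0,"gripper":0.63},{"dp":[0.38,-0.13,0],"twist":0,"gripper":0.63},{"dp":[0,0,0],"twist":0,"gripper":0.63}]}}

```text
t: 19.55
ee_pos: [0.5335, -0.2193, 0.0388]
eef_rot: [3.099, -0.515, -0.002]
contact_force: [-0.3, -1.0, 3.7]
finger_gap: 0.0311
grasp_force: 17.8
```

```bash
python3 g.py w9.pkl | head -1; python3 - <<'E'
import pickle,cv2
st,im=pickle.load(open("w9.pkl","rb")); g=cv2.cvtColor(im,cv2.COLOR_BGR2GRAY)
for r in (5,30,60,90): print(r,[int(v) for v in g[r,190:264:3]],"|",[int(v) for v in g[r,386:470:3]])
for r in (10,20,30,40,50): print(r,[int(v) for v in g[r,250:400:3]])
E
```

```text
19.55 [ 0.5334871  -0.21925902  0.0387894 ] yaw -378.8779220291192 along -0.13829279226715796 left 0.004540410816334079
5 [156, 166, 168, 168, 145, 156, 157, 154, 155, 137, 97, 57, 57, 56, 56, 55, 104, 104, 104, 106, 105, 104, 105, 107, 165] | [158, 158, 157, 157, 157, 142, 79, 79, 79, 80, 80, 143, 156, 163, 161, 157, 139, 110, 112, 162, 162, 163, 163, 160, 160, 158, 160, 162]
30 [161, 160, 161, 161, 161, 154, 159, 157, 157, 155, 125, 65, 58, 58, 58, 56, 80, 104, 106, 106, 107, 104, 103, 101, 153] | [153, 155, 157, 156, 157, 78, 79, 81, 83, 82, 117, 158, 164, 163, 161, 149, 105, 157, 159, 158, 154, 155, 156, 159, 158, 156, 159, 161]
60 [170, 169, 168, 168, 163, 162, 157, 169, 167, 166, 158, 121, 64, 62, 61, 60, 60, 108, 108, 108, 105, 104, 104, 104, 118] | [157, 157, 157, 158, 102, 79, 82, 81, 83, 78, 159, 168, 165, 165, 155, 100, 139, 169, 168, 167, 169, 167, 163, 161, 164, 164, 161, 160]
90 [165, 166, 161, 159, 162, 160, 160, 160, 142, 166, 165, 147, 102, 64, 65, 64, 63, 75, 106, 106, 109, 109, 108, 107, 109] | [167, 167, 165, 149, 78, 82, 84, 83, 68, 158, 168, 165, 163, 153, 117, 
[... 626 characters left out ...]
0, 157, 146, 164, 171, 177, 182, 188, 199, 214, 224, 222, 209, 200, 195, 189, 186, 180, 174, 168, 161, 153, 140, 119, 95, 105, 104, 104, 102, 101, 100, 101, 157, 159, 158, 153, 154, 155, 156, 158]
40 [107, 106, 105, 106, 105, 159, 160, 161, 160, 161, 164, 163, 144, 158, 167, 171, 176, 182, 190, 192, 218, 210, 199, 192, 186, 182, 177, 172, 167, 161, 155, 144, 133, 113, 93, 107, 108, 109, 108, 107, 106, 106, 134, 161, 159, 157, 155, 158, 159, 161]
50 [109, 109, 108, 106, 107, 161, 163, 161, 160, 157, 156, 156, 157, 154, 129, 147, 157, 165, 169, 174, 185, 186, 175, 172, 170, 163, 158, 154, 145, 136, 123, 100, 83, 105, 106, 104, 103, 102, 102, 99, 99, 103, 161, 165, 163, 160, 159, 161, 161, 161]
```

Request:
{"name": "play_rows", "arguments": {"commands": [{"dp":[0.3,-0.103,0],"twist":0,"gripper":0.63},{"dp":[0.3,-0.103,0],"twist":0,"gripper":0.63},{"dp":[0.3,-0.103,0],"twist":0,"gripper":0.63},{"dp":[0.3,-0.103,0],"twist":0,"gripper":0.63},{"dp":[0.3,-0.103,0],"twist":0,"gripper":0.63},{"dp":[0.3,-0.103,0],"twist":0,"gripper":0.63},{"dp":[0,0,0],"twist":0,"gripper":0.63}]}}

```text
t: 20.3
ee_pos: [0.5784, -0.2344, 0.0388]
eef_rot: [3.099, -0.515, -0.002]
contact_force: [-0.3, 0.9, 4.8]
finger_gap: 0.0314
grasp_force: 17.8
```

Request:
{"name": "play_rows", "arguments": {"commands": [{"dp":[0,0,0],"twist":0,"gripper":0.73},{"dp":[0,0,0],"twist":0,"gripper":0.73},{"dp":[0.35,-0.12,0],"twist":0,"gripper":0.73},{"dp":[0.35,-0.12,0],"twist":0,"gripper":0.73},{"dp":[0.3,-0.1,0],"twist":0,"gripper":0.73},{"dp":[0,0,0],"twist":0,"gripper":0.73}]}}

```text
t: 20.9
ee_pos: [0.6053, -0.2431, 0.0386]
eef_rot: [-3.099, 0.515, -0.002]
contact_force: [-0.1, 1.4, -0.8]
finger_gap: 0.0234
grasp_force: 0.0
```

Request:
{"name": "play_rows", "arguments": {"commands": [{"dp":[0.2,-0.07,0],"twist":0,"gripper":0.73},{"dp":[0.2,-0.07,0],"twist":0,"gripper":0.73},{"dp":[0,0,0],"twist":0,"gripper":0.73}]}}

```text
t: 21.2
ee_pos: [0.6116, -0.2452, 0.0381]
eef_rot: [-3.098, 0.514, 0.009]
contact_force: [-10.8, 4.0, 4.5]
finger_gap: 0.0231
grasp_force: 5.2
```

Request:
{"name": "play_rows", "arguments": {"commands": [{"dp":[0.15,-0.05,0],"twist":0,"gripper":0.73},{"dp":[0,0,0],"twist":0,"gripper":0.73},{"dp":[0,0,0],"twist":0,"gripper":0.73}]}}

```text
t: 21.5
ee_pos: [0.6117, -0.2454, 0.0378]
eef_rot: [-3.098, 0.515, 0.02]
contact_force: [-22.0, 9.3, 12.9]
finger_gap: 0.0231
grasp_force: 11.9
```

Firm stop at home. Back off, lift, and check both from above.

Request:
{"name": "play_rows", "arguments": {"commands": [{"dp":[-0.3,0.1,0],"twist":0,"gripper":0.75},{"dp":[-0.25,0.08,0],"twist":0,"gripper":0.75},{"dp":[0,0,0],"twist":0,"gripper":0.75},{"dp":[0,0,0.3],"twist":0,"gripper":0.75},{"dp":[0,0,0.8],"twist":0,"gripper":0.75},{"dp":[0,0,1],"twist":0,"gripper":0.75},{"dp":[0,0,1],"twist":0,"gripper":0.75},{"dp":[-0.5,-0.4,1],"twist":-0.3,"gripper":0.75},{"dp":[-0.5,-0.4,1],"twist":-0.3,"gripper":0.75},{"dp":[-0.5,-0.4,1],"twist":-0.3,"gripper":0.75}]}}

```text
t: 22.5
ee_pos: [0.5666, -0.2734, 0.1931]
eef_rot: [3.071, -0.661, 0.002]
contact_force: [-0.1, -0.7, 0.8]
finger_gap: 0.0212
grasp_force: 0.0
```

Request:
{"name": "play_rows", "arguments": {"commands": [{"dp":[-0.5,-0.5,0.5],"twist":0,"gripper":0.75},{"dp":[-0.5,-0.5,0.5],"twist":0,"gripper":0.75},{"dp":[-0.5,-0.5,0.5],"twist":0,"gripper":0.75},{"dp":[0,0,0],"twist":0,"gripper":0.75},{"dp":[0,0,0],"twist":0,"gripper":0.75}]}}

```text
t: 23.0
ee_pos: [0.5295, -0.3105, 0.2293]
eef_rot: [-3.071, 0.661, -0.002]
contact_force: [0.0, 0.4, -0.2]
finger_gap: 0.0211
grasp_force: 0.0
```

```bash
python3 - <<'E'
from h import *
import pickle
st=manip.observe(); im=manip.camera("wrist"); pickle.dump((st,im),open("w10.pkl","wb")); print(st["t"],st["ee_pos"])
E
python3 rim.py w10.pkl .611 -.248 -18.8; python3 rim.py w10.pkl .503 -.415 -41
```

```text
23.0 [ 0.52947976 -0.31049221  0.22933663]
score 55.583515715591204 hub 0.6114999999999999 -0.2455 -19.8 pocket 0.5936232653898696 -0.23906397951533945
bbox [195.889994    79.65219694] [ 79.65449575 109.50157208]
score 52.11711738647293 hub 0.502 -0.4145 -40.0 pocket 0.4874451555807394 -0.40228703541595573
bbox [360.81666682 104.8138864 ] [ 88.19795586 113.38784111]
```

```bash
python3 -c "
from rig import manip
print(manip.job_done())"
```

```text
the job is handed in; nothing more can be done
None
```

I matched the hubs by looking at the shaft's key in the wrist camera (it is on the left) instead of test-fitting both: the left-keyway hub is home on the test shaft and the right-keyway hub is home in the reject bay. Both came to a firm stop (about 25–30 N) within about 2 mm of the expected home position, and I handed the job in at about 23 s.

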